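Set a striking wall clock to four o'clock with one finger on the minute hand

TASK

The striking wall clock lying dial up on the bench shows between five and twenty-four minutes past three: with one fingertip, gently push its minute hand clockwise to half past three, stop there for two seconds so that it can strike, then push it on to four o'clock, to within a minute, and move clear. Never turn the minute hand backwards or past the hour, do not squeeze it, and do not touch the hour hand or press on the dial. Leave the clock lying where it is and everything else on the bench undisturbed.

Things in the scene. Friction and masses are not known exactly. Their poses are not given: they have to be found in the camera images.
- clock: Loose 2.8 kg wall clock, dial up, glass off: dark square back box 230 x 230 x 50 mm, round wooden surround 332 mm across, brass ring, white dial 280 mm across. Origin: centre of its underside, on the hands' axis; dial face 78 mm above it, top of surround 72 mm. z up; x from the centre to the 12 mark, 3 o'clock towards -y.
- dial_centre (a point): Centre of the dial, on its face: the axis of both hands. The hub of the hands rises 21 mm above it.
- twelve_mark (a point): The 12 o'clock mark on the dial face, 117 mm from the centre: a pair of black bars with a short red bar outside them. Every other hour is one black bar 26 mm long (wider at 3, 6 and 9); between them small minute strokes. Two brass-ringed winding holes lie in the 6 o'clock half.
- minute_hand (a joint): Minute hand angle in rad, growing clockwise seen from above: 0 at 12 and four o'clock, -pi at half past three, -2 pi at three; 0.105 per minute. In the clock's frame the hand points along (cos q, -sin q). Turns either way against a friction of 0.06 N m (0.6 N at 100 mm), stays where left, does not coast. Starts between -5.75 and -3.8.
- minute_blade: The minute hand: long, slim, flat, black, 7 mm wide, 3 mm thick, reaching 124 mm from the axis (tail 37 mm). Its underside is 12 mm above the dial face; beyond 74 mm from the axis nothing lies between them, so a closed fingertip 4 to 10 mm above the dial at 100 mm radius meets only this hand. Origin: on the axis at the dial face; x along the hand.
- minute_tip (a point): Tip of the minute hand, 124 mm from the axis, 13.5 mm above the dial face.
- hour_hand: The short, broad, black hour hand with a diamond near its end, reaching 72 mm from the axis, its top 8 mm above the dial face. It is geared to the minute hand and follows at a twelfth of its angle. Origin: on the axis at the dial face; it points at 4 when the minute hand is at 12 (at joint 0).
- dial: The white dial of 280 mm diameter. Origin: its centre, on its face; axes as the clock's.
- winding_key: Brass butterfly winding key lying flat, 64 x 44 mm, 11 mm high, loose, a bystander. Origin: under its middle.
- loupe: Black eyeglass loupe, 38 mm diameter, 30 mm high, loose, a bystander. Origin: centre of its underside.
- oil_bottle: Small amber oil bottle, 30 mm diameter, 70 mm high, loose, a bystander. Origin: centre of its underside.
- parts_tin: Round aluminium tin for small parts, 48 mm diameter, 32 mm high, loose, a bystander. Origin: centre of its underside.
- oil_cups: Wooden block 50 x 150 mm, 14 mm high, with four coloured oil cups (black, blue, green, red) to 26 mm, loose, a bystander. Origin: centre of its underside; long side along y.
- screwdriver: Yellow-handled screwdriver, 140 mm long, lying, loose, a bystander. Origin: under its middle; handle to -x.
- pendulum: The clock's pendulum lying flat: brass bob of 80 mm diameter, 12 mm high, with a wooden rod reaching 245 mm from the bob's centre along +y, loose, a bystander. Origin: under the bob's centre.

How it is judged:
On the way, in this order (a step that is already met when the one before it is completed fails the run):
1. the minute hand stands still at half past three (within a minute and a half) for about two seconds (value of joint minute_hand between -3.2987 and -2.9845 rad and velocity of joint minute_hand between -0.05 and 0.05 rad/s), for 1.6 s.
2. the minute hand stands at 12, so that the clock shows four o'clock, within a minute (value of joint minute_hand between -0.105 and 0.105 rad), for 0.3 s.
At the end, for the whole second after the job is handed in: The clock shows four o'clock: the minute hand is within one minute (0.105 rad) of the 12 mark and at rest; the clock lies flat within 8 mm of where it was (10 mm at the 12 mark), and every bystander within 15 mm of where it was (all of step 2 and velocity of joint minute_hand between -0.02 and 0.02 rad/s and distance of clock from where it was at the start of the episode below 0.008 m and distance of twelve_mark from where it was at the start of the episode below 0.01 m and angle between clock's own z axis and vertical below 0.03 rad and distance of each of winding_key, loupe, oil_bottle, parts_tin, oil_cups, screwdriver, pendulum from where it was at the start of the episode below 0.015 m); the robot touches nothing.
It fails at once if the minute hand is turned backwards, or more than a minute past the hour (velocity of joint minute_hand below -0.12 rad/s or value of joint minute_hand below -5.9 rad or value of joint minute_hand above 0.105 rad).
It fails at once if the minute hand is pushed or squeezed with more than 4 N (contact force between the fingers and minute_blade above 4 N).
It fails at once if the hour hand is touched (more than 0.5 N) or the dial pressed with more than 3 N (contact force between any of the fingers, the arm and hour_hand above 0.5 N or contact force between any of the fingers, the arm and dial above 3 N).
It fails at once if the clock is lifted, tipped or shifted by more than 8 mm (10 mm at the 12 mark) (distance of clock from where it was at the start of the episode above 0.008 m or distance of twelve_mark from where it was at the start of the episode above 0.01 m or angle between clock's own z axis and vertical above 0.05 rad).
It fails at once if a bystander is lifted or shifted by more than 15 mm (distance of any of winding_key, loupe, oil_bottle, parts_tin, oil_cups, screwdriver, pendulum from where it was at the start of the episode above 0.015 m).
It also fails if it takes over 64 s, if anything falls off the work surface, if the arm or the gripper's body presses on something with over 40 N, if the wrist force passes 120 N, or if a joint passes its speed limit or range.

ROBOT

A 7-joint arm with a two-finger parallel gripper is mounted at the origin on the work surface. World frame = base frame: x ahead of the robot, y to its left, z up, the work surface at z = 0. Lengths are in m, angles in rad, forces in N, time in s.
With the tool pointing down it reaches from about 0.4 to 0.85 m from the base axis. Payload 10.4 kg.
Tool frame: the origin (TCP) lies at the very end of the fingers, on their centre line; the grasp point (between the pads) lies 19 mm behind it; z points along the fingers, y is the line along which they close (so a half turn about z gives the same grasp; the last joint's range is limited). The gripper opens to 87 mm and grips with 3 to 60 N. Pads are 19 mm wide; open, the fingers measure 117 mm over their backs; the gripper's body (75 mm by 190 mm) begins 51 mm behind the grasp point.
Start: joints at [-1.207, 0.332, -0.065, 1.46, 0.022, 1.35, -0.088], TCP at [0.236, 0.579, 0.223] pointing down, gripper open.
Joint ranges: [-2.6, 2.6], [-0.5, 2.12], [-1.47, 1.34], [0.16, 2.42], [-1.27, 4.41], [0.06, 2.06], [-2.6, 2.6]. Speed limits (rad/s): [2.22, 2.22, 2.79, 2.79, 3.14, 3.14, 3.14].

INTERFACE

Orientations are given as a unit quaternion [x, y, z, w].
In Python, from bench import status, camera, order gives the robot as it stands.
- The arm moves only by the tool jog_arm, never from a script. Its argument "plan" is a list of rows, each a list of 7 numbers: the turn, a rotation vector about the tool's x, y, z in rad, then the shift along the tool's x, y, z in mm, then the opening, from -1 (shut) to 1 (fully open). A call has 1 to 12 rows; each row is the pose to reach, as a shift and turn from the pose commanded when the call began, along the tool's axes at that moment; what a row does not reach only later rows make up. A row lasts 1/10 s, in which the tool goes at most 50 mm and 8.59 degrees, less where a joint would pass 70% of its speed; a pose out of reach is approached as far as the arm can. A call with a gripper value outside its range is refused whole. The fingers move at their own pace and stop on an object; "squeeze" is the grip in N (left out, the last holds). Time passes only in rows, so rows that repeat a pose let the fingers close. It gives the time, the measured TCP pose, the force, the opening and the grip force at its end, in the units of the state.
- status.read_state(): the state, without advancing time (a new reading comes with each control period).
- camera(name): name is "scene" or "top"; returns a dict with "image" (480x640x3 uint8, red, green, blue), "z_map" (480x640 float32, m along the optical axis (not along the pixel's ray), 0 where there is no reading), "fx", "fy", "cx", "cy" (pixels), "world_from_camera" (4x4, takes a point from camera to world coordinates). Camera axes: x right, y down, z forward; pixel columns grow to the right and rows downward; lengths in m; the calibration is good to about 2 mm. A picture is of the moment at which its call begins.
- order.close_job(): hands the job in; it is judged then, once.
The state is a dict: "time": time; "joint_positions": joint angles; "joint_vel": joint speeds; "joint_torque": joint torques, N m; "ee_pos": TCP position; "eef_rot": TCP orientation; "ft_force": force on the tool from outside, world axes, zero at the start; "torque": the same for the moment, N m; "width": finger opening in m; "grip_force": force on a finger pad.
Only numpy, scipy, OpenCV 4.12 (cv2) and the standard library are available. Lean on these libraries where they do the work, as an engineer would, in place of code of your own. Each camera call takes 0.05 s, during which the arm holds its last target. There are 200 camera calls.

## Working session

There is one attempt and no reset: what is moved stays moved. The work goes in short steps, Python scripts to look and compute and a tool call to move; the robot and the scene stay as the last step left them, time stands still between calls to the robot, and variables do not carry over. Pictures are saved under pics/ and viewed, at most 13 in all, crops included, and the job is handed in when it is done.

Besides the shell and the picture viewer there is one more tool, called after ">>>" as name(argument=value, ...), one argument or row to a line, values as JSON. jog_arm: Moves the arm, as the interface text tells. Its arguments: {"type":"object","properties":{"plan":{"type":"array"},"squeeze":{"type":"number"}},"required":["plan"]}

```bash
mkdir -p pics; ls; python3 - <<'E'
from bench import status,camera
import cv2,numpy as np
s=status.read_state();print(s['time'],s['ee_pos'],s['eef_rot'],s['width'])
for n in('top','scene'):
    c=camera(n);cv2.imwrite(f'pics/{n}0.png',c['image'][...,::-1]);np.savez(f'{n}0.npz',**c);print(n,c['fx'],c['cx'],c['cy'],np.round(c['world_from_camera'],3).tolist())
E
```

```text
pics
0.0 [0.23563873 0.57845417 0.22176544] [ 1.92189441e-01  9.81357590e-01 -6.97960886e-04 -1.06273018e-04] 0.08671397618128371
top 435.56942688186376 318.61358452679815 238.9240501040331 [[-0.001, -0.986, 0.168, 0.444], [-1.0, 0.0, -0.004, 0.005], [0.004, -0.168, -0.986, 0.991], [0.0, 0.0, 0.0, 1.0]]
scene 453.3879969792855 322.57917055558175 240.4569403336682 [[0.841, 0.312, -0.441, 0.997], [0.54, -0.466, 0.701, -0.644], [0.013, -0.828, -0.561, 0.622], [0.0, 0.0, 0.0, 1.0]]
```

View pics/top0.png

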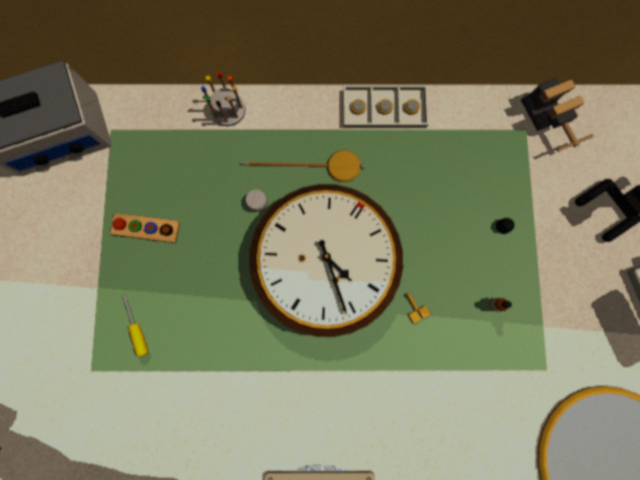

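```bash
cat >h.py <<'E'
import numpy as np,cv2
from scipy.optimize import least_squares
def pts(c):
    z=c['z_map'];v,u=np.mgrid[:480,:640]
    P=np.stack([(u-c['cx'])/c['fx']*z,(v-c['cy'])/c['fy']*z,z,np.ones_like(z)],-1)
    return P@c['world_from_camera'].T
def rect(c,x0,y0,z,half=.17,n=680):
    # image of plane z, column -> -y, row -> -x
    T=c['world_from_camera'];i,j=np.mgrid[:n,:n]
    s=2*half/n
    W=np.stack([x0+half-(i+.5)*s,y0+half-(j+.5)*s,np.full(i.shape,z),np.ones(i.shape)],-1)
    C=W@np.linalg.inv(T).T
    u=C[...,0]/C[...,2]*c['fx']+c['cx'];v=C[...,1]/C[...,2]*c['fy']+c['cy']
    return cv2.remap(c['image'],u.astype('f4'),v.astype('f4'),cv2.INTER_CUBIC)
E
python3 - <<'E'
from h import *
ims=[]
for n in('top','scene'):
    c=dict(np.load(n+'0.npz'));P=pts(c)
    m=(P[...,2]>.055)&(P[...,2]<.11)&(np.hypot(P[...,0]-.4,P[...,1])<.25)
    k,l,st,_=cv2.connectedComponentsWithStats(m.astype('u1'));b=1+np.argmax(st[1:,4]);m=l==b
    X=P[m]; e=m&~cv2.erode(m.astype('u1'),np.ones((3,3))).astype(bool)
    E=P[e]
    f=least_squares(lambda p:np.hypot(E[:,0]-p[0],E[:,1]-p[1])-p[2],[*X[:,:2].mean(0),.166],loss='soft_l1',f_scale=.002)
    x,y,r=f.x;d=np.hypot(X[:,0]-x,X[:,1]-y);print(n,f.x,'dial z',np.median(X[(d<.13)&(d>.08),2]))
    if n=='top':x0,y0=x,y
    R=rect(c,x0,y0,.078);ims.append(R)
o=cv2.resize(np.hstack(ims),(800,400),interpolation=cv2.INTER_AREA)
cv2.imwrite('pics/rect0.png',o[...,::-1])
E
```

```text
top [ 0.52756291 -0.00563641  0.1319796 ] dial z 0.07944618812975351
scene [ 0.52578896 -0.02917357  0.12530231] dial z 0.0792054944754248
```

View pics/rect0.png

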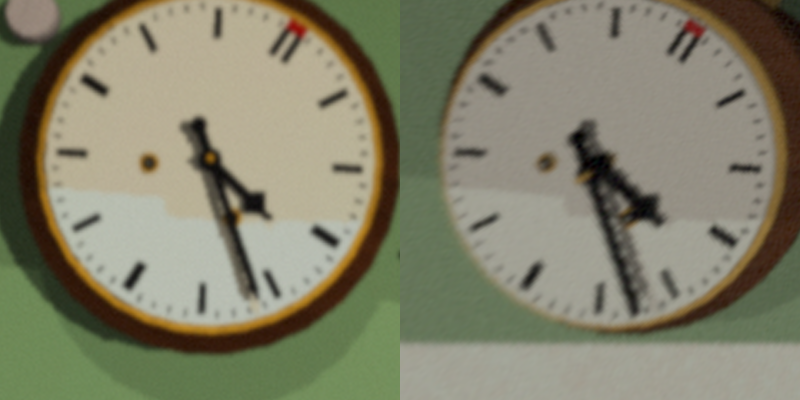

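View pics/scene0.png

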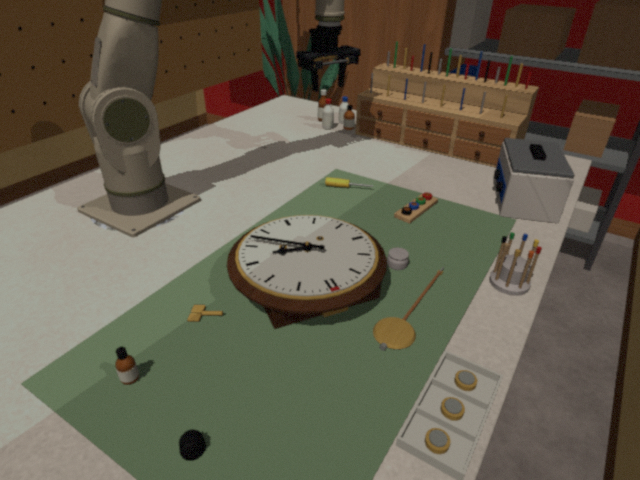

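```bash
cat >>h.py <<'E'
def dialfit(c,x0,y0,phi0=np.radians(32),z=.078):
    """phi0: cw angle of 12 from world +x. returns x,y,phi,r,residuals"""
    R=rect(c,x0,y0,z).astype('f4').min(2);R=cv2.GaussianBlur(R,(0,0),1)
    bg=cv2.morphologyEx(R,cv2.MORPH_CLOSE,np.ones((41,41)));D=1-R/bg
    i,j=np.mgrid[:680,:680];x=.17-(i+.5)*.0005;y=.17-(j+.5)*.0005
    r=np.hypot(x,y);a=np.arctan2(-y,x);res=[]
    for k in range(1,12):
        da=(a-phi0-k*np.pi/6+np.pi)%(2*np.pi)-np.pi
        w=np.where((r>.098)&(r<.137)&(abs(da)<.16)&(D>.3),D,0)
        res.append((w.sum(),(w*x).sum()/w.sum(),(w*y).sum()/w.sum(),k))
    B=np.array(res)
    def f(p):
        t=p[2]+B[:,3]*np.pi/6
        return np.r_[B[:,1]-p[0]-p[3]*np.cos(t),B[:,2]-p[1]+p[3]*np.sin(t)]
    s=least_squares(f,[0,0,phi0,.117],loss='soft_l1',f_scale=.001)
    return x0+s.x[0],y0+s.x[1],s.x[2],s.x[3],np.round(s.fun*1e3,1)
def hand(c,x,y,phi,z=.0915,r0=.08,r1=.12):
    """joint value q"""
    R=rect(c,x,y,z).astype('f4').min(2)
    t=np.arange(0,2*np.pi,.005);rr=np.arange(r0,r1,.0005)
    X=rr[:,None]*np.cos(t);Y=-rr[:,None]*np.sin(t)
    S=cv2.remap(R,((.17-Y)/.0005-.5).astype('f4'),((.17-X)/.0005-.5).astype('f4'),1)
    bg=np.maximum(1,cv2.morphologyEx(np.hstack([S,S,S]),cv2.MORPH_CLOSE,np.ones((1,81)))[:,len(t):2*len(t)])
    d=np.clip(1-S/bg,0,1);s=np.sort(d,0)[:len(d)//3].mean(0)   # dark over most of the radius
    k=s.argmax();w=np.arange(k-14,k+15)%len(t);a=t[k]+(s[w]*np.arange(-14,15)).sum()/s[w].sum()*.005
    return (a-phi)%(2*np.pi)-2*np.pi,s[k],np.degrees(a)
E
python3 - <<'E'
from h import *
for n in('top','scene'):
    c=dict(np.load(n+'0.npz'));x,y,p=.5616,-.015,np.radians(32)
    for _ in range(3):x,y,p,r,res=dialfit(c,x,y,p)
    print(n,x,y,np.degrees(p),r,res); print(hand(c,x,y,p))
P=pts(dict(np.load('top0.npz')))
for u,v in [(343,305),(338,290)]:print(P[v-1:v+2,u-1:u+2,2].round(3).tolist())
E
```

```text
top 0.5607796534196996 -0.014090584047713546 33.309951105756625 0.1171121377708265 [ 0.2  0.2  0.   0.6 -0.4 -0.2 -0.1 -0.   0.1 -0.3  0.  -0.2 -0.1 -0.3
  9.  -0.2 -0.1  0.3 -0.3  0.1 -0.2 -0.1]
(np.float64(-4.031056840361946), np.float32(0.75842625), np.float64(162.3474071756763))
scene 0.5610441535726686 -0.012199716652944318 33.297114805463295 0.11731814280558354 [ 0.1  0.  -0.2 -0.  -0.1 -0.   0.  -0.   0.1  0.3 -0.1 -0.1  0.4 -0.2
  0.2 -0.2  0.1 -0.  -0.3 -0.1  0.2  0.1]
(np.float64(-4.055737733493879), np.float32(0.75560486), np.float64(160.92045986430978))
[[0.093, 0.093, 0.095], [0.097, 0.098, 0.095], [0.092, 0.094, 0.092]]
[[0.094, 0.094, 0.098], [0.095, 0.092, 0.095], [0.093, 0.095, 0.095]]
```

>>> jog_arm(
  plan=[
    [0, 0, -0.03, -39, -43, 0, -1],
    [0, 0, -0.06, -78, -85, 0, -1],
    [0, 0, -0.09, -117, -128, 0, -1],
    [0, 0, -0.12, -156, -171, 0, -1],
    [0, 0, -0.16, -195, -214, 0, -1],
    [0, 0, -0.2, -234, -256, 0, -1],
    [0, 0, -0.24, -273, -299, 0, -1],
    [0, 0, -0.28, -312, -342, 0, -1],
    [0, 0, -0.32, -351, -385, 0, -1],
    [0, 0, -0.36, -390, -427, 0, -1],
    [0, 0, -0.386, -430, -470, 0, -1],
    [0, 0, -0.386, -471, -513, 0, -1],
  ],
  squeeze=5,
)

```text
time: 1.3
ee_pos: [0.4441, 0.0141, 0.2225]
eef_rot: [-0.0, 1.0, 0.0, 0.0]
ft_force: [0.8, 0.5, 0.5]
width: 0.0026
grip_force: 0.0
```

>>> jog_arm(
  plan=[
    [0, 0, 0, 0, 0, 0, -1],
    [0, 0, 0, 0, 0, 0, -1],
    [0, 0, 0, 0, 0, 0, -1],
  ],
)

```text
time: 1.6
ee_pos: [0.4436, 0.0172, 0.2223]
eef_rot: [-0.0, 1.0, 0.0, -0.0]
ft_force: [-0.3, 0.2, -0.6]
width: 0.0006
grip_force: 0.0
```

```bash
python3 - <<'E'
from bench import status
s=status.read_state();print(s['time'],s['ee_pos'],s['eef_rot'],s['width'],s['joint_positions'],s['ft_force'])
E
cat > plan.py <<'E'
import numpy as np
C=np.array([.561,-.013]);PHI=np.radians(33.3)
HX,HY=.0095,.015
def tcp(q,r=.095,gap=0.,hx=HX,hy=HY):
    th=q+PHI;u=np.array([np.cos(th),-np.sin(th)]);t=np.array([-np.sin(th),-np.cos(th)])
    return C+r*u-(.0035+hx*abs(t[0])+hy*abs(t[1])+gap)*t
E
python3 - <<'E'
from plan import *
print(tcp(-4.04,gap=.015))
for q in np.arange(-4.04,0,.1):print(round(q,2),np.round(tcp(q)*1e3,1),end=' ')
E
```

```text
1.6 [0.44363465 0.01717123 0.22226883] [-2.62338066e-04  9.99999914e-01  7.84464048e-05 -3.13049246e-04] 0.0006427991527834524 [-0.64209375 -0.10600974  0.47359917  1.93191994  0.04976668  1.30499293
  1.38743373] [-0.28917922  0.16485378 -0.58688569]
[ 0.48187985 -0.07656535]
-4.04 [477.2 -62.3] -3.94 [472.6 -53.2] -3.84 [468.9 -43.5] -3.74 [466.3 -33.3] -3.64 [464.7 -24.3] -3.54 [464.  -15.4] -3.44 [464.   -6.2] -3.34 [465.   3.] -3.24 [467.   12.3] -3.14 [470.   21.5] -3.04 [474.   30.5] -2.94 [479.   39.2] -2.84 [484.9  47.5] -2.74 [491.9  55.1] -2.64 [499.7  62. ] -2.54 [508.4  68.1] -2.44 [517.8  73.3] -2.34 [527.9  77.4] -2.24 [538.4  80.4] -2.14 [549.   82.2] -2.04 [557.1  83. ] -1.94 [565.4  83.2] -1.84 [573.8  82.7] -1.74 [582.4  81.3] -1.64 [590.9  79.2] -1.54 [599.3  76.2] -1.44 [607.6  72.3] -1.34 [615.5  67.5] -1.24 [623.2  61.9] -1.14 [630.3  55.4] -1.04 [636.8  48. ] -0.94 [642.6  39.9] -0.84 [647.6  31.1] -0.74 [651.7  21.6] -0.64 [654.7  11.6] -0.54 [656.7   2. ] -0.44 [657.8  -6.9] -0.34 [658.1 -15.9] -0.24 [657.5 -25.2] -0.14 [655.9 -34.5] -0.04 [653.4 -43.7]
```

>>> jog_arm(
  plan=[
    [0, 0, 0, -13, -31, 0, -1],
    [0, 0, 0, -26, -62, 0, -1],
    [0, 0, 0, -38, -94, 0, -1],
    [0, 0, 0, -38, -94, 20, -1],
    [0, 0, 0, -38, -94, 50, -1],
    [0, 0, 0, -38, -94, 80, -1],
    [0, 0, 0, -38, -94, 110, -1],
    [0, 0, 0, -38, -94, 112, -1],
    [0, 0, 0, -38, -94, 112, -1],
    [0, 0, 0, -38, -94, 112, -1],
  ],
)

```text
time: 2.6
ee_pos: [0.4829, -0.0774, 0.112]
eef_rot: [-0.0, 1.0, 0.0, 0.001]
ft_force: [0.5, -0.3, 1.1]
width: 0.0008
grip_force: 0.0
```

```bash
python3 - <<'E'
from bench import status,camera
from h import *
s=status.read_state();print(s['time'],s['ee_pos'],s['width'],s['ft_force'])
ims=[]
for n in('top','scene'):
    c=camera(n);ims.append(rect(c,.561,-.013,.0915));print(hand(c,.561,-.013,np.radians(33.3)))
cv2.imwrite('pics/rect1.png',cv2.resize(np.hstack(ims),(800,400),interpolation=cv2.INTER_AREA)[...,::-1])
E
```

```text
2.6 [ 0.48290397 -0.07735525  0.11199404] 0.0007576558743961 [ 0.50271232 -0.32855254  1.08981257]
(np.float64(-3.6580299287277858), np.float32(0.43275276), np.float64(183.71032375135653))
(np.float64(-4.053866154402765), np.float32(0.688322), np.float64(161.03057864179218))
```

View pics/rect1.png

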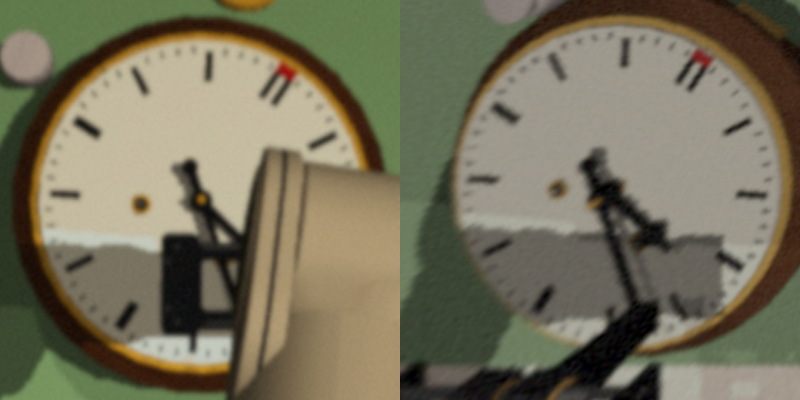

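>>> jog_arm(
  plan=[
    [0, 0, 0, 0, 0, 9, -1],
    [0, 0, 0, 0, 0, 18, -1],
    [0, 0, 0, 0, 0, 25, -1],
    [0, 0, 0, 0, 0, 27, -1],
    [0, 0, 0, 1, 2, 27, -1],
    [0, 0, 0, 2, 4, 27, -1],
    [0, 0, 0, 2.5, 6, 27, -1],
    [0, 0, 0, 3, 8, 27, -1],
    [0, 0, 0, 4, 10, 27, -1],
    [0, 0, 0, 5, 12, 27, -1],
    [0, 0, 0, 5.5, 14, 27, -1],
    [0, 0, 0, 6.5, 16, 27, -1],
  ],
)

```text
time: 3.9
ee_pos: [0.4754, -0.0617, 0.0836]
eef_rot: [0.0, 1.0, 0.0, 0.0]
ft_force: [1.3, -0.8, 0.6]
width: 0.0001
grip_force: 0.0
```

```bash
cat >look.py <<'E'
from bench import status,camera
from h import *
s=status.read_state();print(s['time'],s['ee_pos'].round(4) if hasattr(s['ee_pos'],'round') else s['ee_pos'],s['width'],s['ft_force'])
for n in('top','scene'):
    c=camera(n);print(n,hand(c,.561,-.0141 if n=='top' else -.0122,np.radians(33.3)),dialfit(c,.561,-.013)[:4])
E
python3 look.py
```

```text
3.9 [ 0.4754 -0.0617  0.0836] 9.527456075453955e-05 [ 1.2675072  -0.79060467  0.59230995]h.py:24: RuntimeWarning: invalid value encountered in scalar divide
  res.append((w.sum(),(w*x).sum()/w.sum(),(w*y).sum()/w.sum(),k))
Traceback (most recent call last):
  File "look.py", line 5, in <module>
    c=camera(n);print(n,hand(c,.561,-.0141 if n=='top' else -.0122,np.radians(33.3)),dialfit(c,.561,-.013)[:4])
                                                                                     ~~~~~~~^^^^^^^^^^^^^^
  File "h.py", line 29, in dialfit
    s=least_squares(f,[0,0,phi0,.117],loss='soft_l1',f_scale=.001)
ValueError: Residuals are not finite in the initial point.
```

```bash
sed -i 's/,dialfit.*)$/)/; s/\[:4\])//' look.py; sed -n 5p look.py; python3 look.py
```

```text
c=camera(n);print(n,hand(c,.561,-.0141 if n=='top' else -.0122,np.radians(33.3)))
3.95 [ 0.4753 -0.0614  0.0835] 0.00043925494037570193 [-0.01948739  0.02955156  0.14033606]
top (np.float64(-3.370470713767947), np.float32(0.45580298), np.float64(200.1862531286505))
scene (np.float64(-4.059855035934467), np.float32(0.42684263), np.float64(160.68744100602188))
```

>>> jog_arm(
  plan=[
    [0, 0, 0, 1.5, 3, -1, -1],
    [0, 0, 0, 3, 5.5, -1, -1],
    [0, 0, 0, 4, 8, -1, -1],
    [0, 0, 0, 5.3, 11, -1, -1],
    [0, 0, 0, 6.5, 14.5, -1, -1],
    [0, 0, 0, 7.6, 17.5, -1, -1],
    [0, 0, 0, 8.6, 21, -1, -1],
    [0, 0, 0, 9.5, 24.5, -1, -1],
    [0, 0, 0, 10.2, 27.7, -1, -1],
    [0, 0, 0, 10.8, 31, -1, -1],
    [0, 0, 0, 11.3, 34, -1, -1],
    [0, 0, 0, 11.8, 36.7, -1, -1],
  ],
)

```text
time: 5.25
ee_pos: [0.4637, -0.0249, 0.0845]
eef_rot: [0.0, 1.0, 0.0, 0.0]
ft_force: [0.7, -0.5, 0.4]
width: 0.0005
grip_force: 0.3
```

```bash
cat >>look.py <<'E'
import sys
if len(sys.argv)>1:
    ims=[rect(camera(n),.561,-.013,.0915) for n in('top','scene')]
    cv2.imwrite(f'pics/{sys.argv[1]}.png',cv2.resize(np.hstack(ims),(800,400),interpolation=cv2.INTER_AREA)[...,::-1])
E
python3 look.py r2
```

```text
5.25 [ 0.4637 -0.0249  0.0845] 0.0005260190432472177 [ 0.74263337 -0.49413545  0.3596511 ]
top (np.float64(-3.022603455894915), np.float32(0.43107495), np.float64(220.1175788355643))
scene (np.float64(-3.7150341567841996), np.float32(0.6034489), np.float64(180.4442220693228))
```

View pics/r2.png

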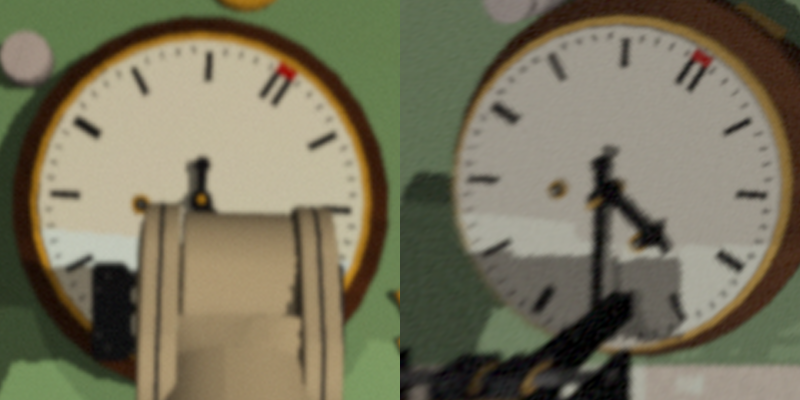

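```bash
sed -i 's/^HX.*/HX,HY=.0095,.0088/' plan.py; cat >>plan.py <<'E'
def rows(q0,q1,n,off=(0,0)):
    "tool x,y shift in mm (tool x=-X, y=+Y) from position off"
    for q in np.linspace(q0,q1,n+1)[1:]:
        p=tcp(q)*1e3;print(round(q,2),p.round(1),'->',round(-(p[0]-off[0]),1),round(p[1]-off[1],1))
E
python3 -c "
from plan import *
rows(-3.715,-3.14,16,(464.7,-24.3))"
```

```text
-3.68 [465.5 -21.5] -> -0.8 2.8
-3.64 [465.3 -18.4] -> -0.6 5.9
-3.61 [465.1 -15.3] -> -0.4 9.0
-3.57 [465.  -12.1] -> -0.3 12.2
-3.54 [465.1  -9. ] -> -0.4 15.3
-3.5 [465.2  -5.8] -> -0.5 18.5
-3.46 [465.5  -2.6] -> -0.8 21.7
-3.43 [465.8   0.6] -> -1.1 24.9
-3.39 [466.3   3.8] -> -1.6 28.1
-3.36 [466.9   7. ] -> -2.2 31.3
-3.32 [467.6  10.2] -> -2.9 34.5
-3.28 [468.4  13.3] -> -3.7 37.6
-3.25 [469.3  16.5] -> -4.6 40.8
-3.21 [470.4  19.7] -> -5.7 44.0
-3.18 [471.6  22.8] -> -6.9 47.1
-3.14 [472.8  25.9] -> -8.1 50.2
```

>>> jog_arm(
  plan=[
    [0, 0, 0, -0.8, 2.8, 0, -1],
    [0, 0, 0, -0.6, 5.9, 0, -1],
    [0, 0, 0, -0.4, 9, 0, -1],
    [0, 0, 0, -0.3, 12.2, 0, -1],
    [0, 0, 0, -0.4, 15.3, 0, -1],
    [0, 0, 0, -0.5, 18.5, 0, -1],
    [0, 0, 0, -0.8, 21.7, 0, -1],
    [0, 0, 0, -1.1, 25, 0, -1],
    [0, 0, 0, -1.6, 28, 0, -1],
    [0, 0, 0, -2.2, 31.3, 0, -1],
    [0, 0, 0, -2.9, 34.5, 0, -1],
    [0, 0, 0, -3.7, 37.6, 0, -1],
  ],
)

```text
time: 6.65
ee_pos: [0.4675, 0.0127, 0.0845]
eef_rot: [0.0, 1.0, 0.0, -0.0]
ft_force: [0.9, -1.7, -0.2]
width: 0.0006
grip_force: 0.3
```

```bash
python3 look.py
```

```text
6.65 [0.4675 0.0127 0.0845] 0.0005707636051256624 [ 0.8885415  -1.68589921 -0.19682258]
top (np.float64(-4.418603302889372), np.float32(0.574451), np.float64(140.1326794018732))
scene (np.float64(-3.2532796512989974), np.float32(0.7497722), np.float64(206.9008064047753))
```

>>> jog_arm(
  plan=[
    [0, 0, 0, -1, 3, 0, -1],
    [0, 0, 0, -2, 6, 0, -1],
    [0, 0, 0, -3.2, 9.5, 0, -1],
    [0, 0, 0, -3.2, 9.5, 0, -1],
    [0, 0, 0, -3.2, 9.5, 0, -1],
    [0, 0, 0, -3.2, 9.5, 0, -1],
    [0, 0, 0, -3.2, 9.5, 0, -1],
    [0, 0, 0, -3.2, 9.5, 0, -1],
    [0, 0, 0, -3.2, 9.5, 0, -1],
    [0, 0, 0, -3.2, 9.5, 0, -1],
    [0, 0, 0, -3.2, 9.5, 0, -1],
    [0, 0, 0, -3.2, 9.5, 0, -1],
  ],
)

```text
time: 7.95
ee_pos: [0.4706, 0.022, 0.0845]
eef_rot: [0.0, 1.0, 0.0, 0.0]
ft_force: [-0.2, -1.1, 0.6]
width: 0.0003
grip_force: 0.0
```

```bash
python3 look.py
```

```text
7.95 [0.4706 0.022  0.0845] 0.00026555788608417146 [-0.22027808 -1.13470588  0.57352129]
top (np.float64(-4.266574880690822), np.float32(0.38053852), np.float64(148.84326635988316))
scene (np.float64(-3.315835383465171), np.float32(0.86116064), np.float64(203.31662696730277))
```

>>> jog_arm(
  plan=[
    [0, 0, 0, 0, 0, 0, -1],
    [0, 0, 0, 0, 0, 0, -1],
    [0, 0, 0, 0, 0, 0, -1],
    [0, 0, 0, 0, 0, 0, -1],
    [0, 0, 0, 0, 0, 0, -1],
    [0, 0, 0, 0, 0, 0, -1],
    [0, 0, 0, 0, 0, 0, -1],
    [0, 0, 0, 0, 0, 0, -1],
    [0, 0, 0, 0, 0, 0, -1],
    [0, 0, 0, 0, 0, 0, -1],
    [0, 0, 0, 0, 0, 0, -1],
    [0, 0, 0, 0, 0, 0, -1],
  ],
)

```text
time: 9.25
ee_pos: [0.4706, 0.0219, 0.0846]
eef_rot: [0.0, 1.0, 0.0, 0.0]
ft_force: [1.3, 0.3, 0.5]
width: 0.0003
grip_force: 0.0
```

```bash
python3 look.py r3
```

```text
9.25 [0.4706 0.0219 0.0846] 0.00025466677819369673 [1.32619796 0.27605521 0.53922351]
top (np.float64(-4.276912537828214), np.float32(0.40107134), np.float64(148.25096223585726))
scene (np.float64(-3.1757891612336975), np.float32(0.78794956), np.float64(211.34068443791742))
```

View pics/r3.png

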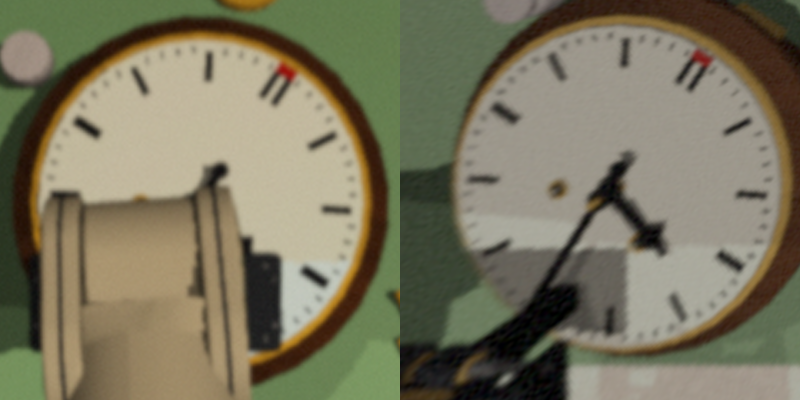

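```bash
python3 -c "
from plan import *
for k in range(6):
    q=-3.19+.48*k; print(); rows(q,q+.48,12,tcp(q)*1e3)"
```

```text
-3.15 [472.5  25. ] -> -1.4 3.5
-3.11 [474.   28.4] -> -2.9 6.9
-3.07 [475.7  31.8] -> -4.6 10.2
-3.03 [477.5  35.1] -> -6.4 13.5
-2.99 [479.4  38.4] -> -8.3 16.8
-2.95 [481.5  41.6] -> -10.4 20.0
-2.91 [483.7  44.7] -> -12.7 23.1
-2.87 [486.1  47.7] -> -15.0 26.2
-2.83 [488.6  50.7] -> -17.5 29.1
-2.79 [491.3  53.6] -> -20.2 32.0
-2.75 [494.   56.3] -> -23.0 34.8
-2.71 [496.9  59. ] -> -25.9 37.4

-2.67 [500.   61.6] -> -3.0 2.6
-2.63 [503.1  64. ] -> -6.2 5.0
-2.59 [506.4  66.3] -> -9.4 7.3
-2.55 [509.7  68.5] -> -12.8 9.5
-2.51 [513.2  70.6] -> -16.3 11.5
-2.47 [516.8  72.5] -> -19.8 13.5
-2.43 [520.5  74.2] -> -23.5 15.2
-2.39 [524.2  75.8] -> -27.3 16.8
-2.35 [528.1  77.3] -> -31.1 18.3
-2.31 [532.   78.6] -> -35.0 19.6
-2.27 [535.9  79.7] -> -39.0 20.7
-2.23 [540.   80.6] -> -43.0 21.6

-2.19 [544.1  81.4] -> -4.1 0.8
-2.15 [548.2  82. ] -> -8.2 1.4
-2.11 [551.6  82.5] -> -11.7 1.8
-2.07 [555.1  82.8] -> -15.2 2.2
-2.03 [558.7  83. ] -> -18.7 2.4
-1.99 [562.2  83.1] -> -22.2 2.4
-1.95 [565.8  83. ] -> -25.8 2.3
-1.91 [569.4  82.8] -> -29.4 2.1
-1.87 [573.   82.4] -> -33.0 1.8
-
[... 638 characters left out ...]
-11.3
-1.07 [637.5  45.5] -> -13.5 -14.5
-1.03 [639.8  42.2] -> -15.9 -17.8
-0.99 [642.1  38.9] -> -18.1 -21.1
-0.95 [644.2  35.4] -> -20.2 -24.6
-0.91 [646.1  31.8] -> -22.1 -28.2
-0.87 [647.9  28.1] -> -23.9 -31.9
-0.83 [649.5  24.3] -> -25.6 -35.7
-0.79 [651.   20.5] -> -27.1 -39.5

-0.75 [652.3  16.5] -> -1.3 -3.9
-0.71 [653.5  12.5] -> -2.5 -7.9
-0.67 [654.5   8.5] -> -3.4 -12.0
-0.63 [655.3   4.4] -> -4.2 -16.1
-0.59 [6.559e+02 2.000e-01] -> -4.9 -20.2
-0.55 [656.3  -3.4] -> -5.3 -23.8
-0.51 [656.7  -6.8] -> -5.7 -27.3
-0.47 [656.9 -10.3] -> -5.9 -30.8
-0.43 [657.  -13.8] -> -6.0 -34.3
-0.39 [656.9 -17.4] -> -5.9 -37.8
-0.35 [656.7 -20.9] -> -5.7 -41.4
-0.31 [656.4 -24.5] -> -5.4 -44.9
```

>>> jog_arm(
  plan=[
    [0, 0, 0, -1.4, 3.5, 0, -1],
    [0, 0, 0, -2.9, 6.9, 0, -1],
    [0, 0, 0, -4.6, 10.2, 0, -1],
    [0, 0, 0, -6.4, 13.5, 0, -1],
    [0, 0, 0, -8.3, 16.8, 0, -1],
    [0, 0, 0, -10.4, 20, 0, -1],
    [0, 0, 0, -12.7, 23, 0, -1],
    [0, 0, 0, -15, 26, 0, -1],
    [0, 0, 0, -17.5, 29, 0, -1],
    [0, 0, 0, -20, 32, 0, -1],
    [0, 0, 0, -23, 34.8, 0, -1],
    [0, 0, 0, -26, 37.4, 0, -1],
  ],
)

```text
time: 10.65
ee_pos: [0.4969, 0.0596, 0.0845]
eef_rot: [0.0, 1.0, 0.0, -0.0]
ft_force: [0.0, -0.5, -0.6]
width: 0.0005
grip_force: 0.3
```

>>> jog_arm(
  plan=[
    [0, 0, 0, -3, 2.6, 0, -1],
    [0, 0, 0, -6.2, 5, 0, -1],
    [0, 0, 0, -9.4, 7.3, 0, -1],
    [0, 0, 0, -12.8, 9.5, 0, -1],
    [0, 0, 0, -16.3, 11.5, 0, -1],
    [0, 0, 0, -20, 13.5, 0, -1],
    [0, 0, 0, -23.5, 15.2, 0, -1],
    [0, 0, 0, -27, 16.8, 0, -1],
    [0, 0, 0, -31, 18.3, 0, -1],
    [0, 0, 0, -35, 19.6, 0, -1],
    [0, 0, 0, -39, 20.7, 0, -1],
    [0, 0, 0, -43, 21.6, 0, -1],
  ],
)

```text
time: 11.85
ee_pos: [0.54, 0.081, 0.0845]
eef_rot: [0.0, 1.0, 0.0, -0.0]
ft_force: [-0.7, -0.6, 0.5]
width: 0.0004
grip_force: 0.3
```

```bash
python3 look.py r4
```

```text
11.85 [0.54   0.081  0.0845] 0.0003732909453042861 [-0.69067165 -0.5757208   0.45041825]
top (np.float64(-2.95352909155435), np.float32(0.094047986), np.float64(224.07524838482763))
scene (np.float64(-2.3631550984052967), np.float32(0.82603824), np.float64(257.9011865265538))
```

View pics/r4.png

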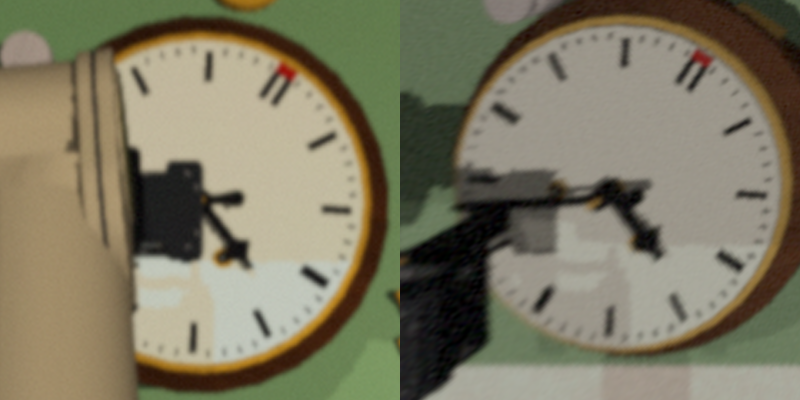

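>>> jog_arm(
  plan=[
    [0, 0, 0, -4, 0.8, 0, -1],
    [0, 0, 0, -8, 1.4, 0, -1],
    [0, 0, 0, -11.7, 1.8, 0, -1],
    [0, 0, 0, -15.2, 2.2, 0, -1],
    [0, 0, 0, -18.7, 2.4, 0, -1],
    [0, 0, 0, -22.2, 2.4, 0, -1],
    [0, 0, 0, -25.8, 2.3, 0, -1],
    [0, 0, 0, -29.4, 2.1, 0, -1],
    [0, 0, 0, -33, 1.8, 0, -1],
    [0, 0, 0, -36.6, 1.3, 0, -1],
    [0, 0, 0, -40.2, 0.7, 0, -1],
    [0, 0, 0, -43.8, 0, 0, -1],
  ],
)

```text
time: 13.25
ee_pos: [0.5838, 0.0809, 0.0845]
eef_rot: [0.0, 1.0, 0.0, 0.0]
ft_force: [0.1, 0.0, -0.5]
width: 0.0008
grip_force: 0.3
```

>>> jog_arm(
  plan=[
    [0, 0, 0, -3.6, -0.9, 0, -1],
    [0, 0, 0, -7.1, -2, 0, -1],
    [0, 0, 0, -10.7, -3.2, 0, -1],
    [0, 0, 0, -14.2, -4.5, 0, -1],
    [0, 0, 0, -17.6, -6, 0, -1],
    [0, 0, 0, -21, -7.7, 0, -1],
    [0, 0, 0, -24.4, -9.5, 0, -1],
    [0, 0, 0, -27.7, -11.4, 0, -1],
    [0, 0, 0, -31, -13.5, 0, -1],
    [0, 0, 0, -34, -15.7, 0, -1],
    [0, 0, 0, -37.2, -18, 0, -1],
    [0, 0, 0, -40.2, -20.6, 0, -1],
  ],
)

```text
time: 14.45
ee_pos: [0.6239, 0.0601, 0.0845]
eef_rot: [0.0, 1.0, 0.0, 0.0]
ft_force: [-1.0, -0.6, 0.6]
width: 0.0003
grip_force: 0.3
```

```bash
python3 look.py r5
```

```text
14.45 [0.6239 0.0601 0.0845] 0.00033604121577798763 [-1.00288768 -0.56725899  0.63818746]
top (np.float64(-0.8401235172104284), np.float32(0.16183685), np.float64(345.1644681941561))
scene (np.float64(-1.4275242471581064), np.float32(0.40802035), np.float64(311.5088854852503))
```

View pics/r5.png

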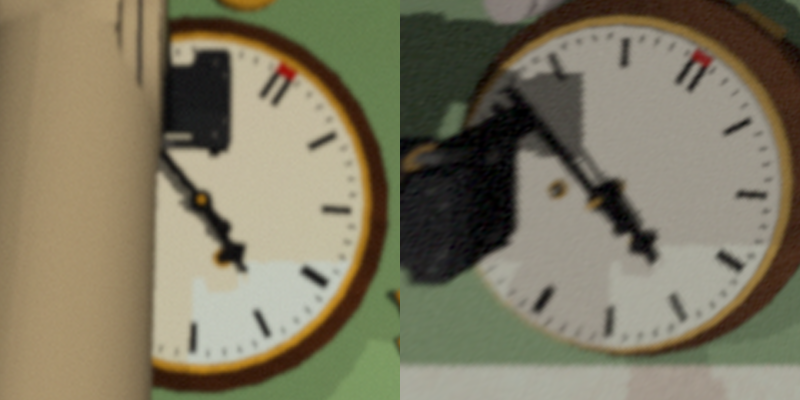

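>>> jog_arm(
  plan=[
    [0, 0, 0, -2.9, -2.6, 0, -1],
    [0, 0, 0, -5.7, -5.4, 0, -1],
    [0, 0, 0, -8.4, -8.3, 0, -1],
    [0, 0, 0, -11, -11.3, 0, -1],
    [0, 0, 0, -13.5, -14.5, 0, -1],
    [0, 0, 0, -16, -17.8, 0, -1],
    [0, 0, 0, -18, -21, 0, -1],
    [0, 0, 0, -20.2, -24.6, 0, -1],
    [0, 0, 0, -22, -28.2, 0, -1],
    [0, 0, 0, -24, -32, 0, -1],
    [0, 0, 0, -25.6, -35.7, 0, -1],
    [0, 0, 0, -27, -39.5, 0, -1],
  ],
)

```text
time: 15.85
ee_pos: [0.6508, 0.0204, 0.0845]
eef_rot: [0.0, 1.0, 0.0, 0.0]
ft_force: [0.6, 0.7, -0.7]
width: 0.0007
grip_force: 0.3
```

>>> jog_arm(
  plan=[
    [0, 0, 0, -1.3, -3.9, 0, -1],
    [0, 0, 0, -2.5, -7.9, 0, -1],
    [0, 0, 0, -3.4, -12, 0, -1],
    [0, 0, 0, -4.2, -16, 0, -1],
    [0, 0, 0, -4.9, -20.2, 0, -1],
    [0, 0, 0, -5.3, -23.8, 0, -1],
    [0, 0, 0, -5.7, -27.3, 0, -1],
    [0, 0, 0, -5.9, -30.8, 0, -1],
    [0, 0, 0, -6, -34.3, 0, -1],
    [0, 0, 0, -5.9, -37.8, 0, -1],
    [0, 0, 0, -5.8, -39.5, 0, -1],
    [0, 0, 0, -5.7, -41, 0, -1],
  ],
)

```text
time: 17.05
ee_pos: [0.6563, -0.0204, 0.0845]
eef_rot: [0.0, 1.0, 0.0, 0.0]
ft_force: [-0.8, 1.2, 0.4]
width: 0.0005
grip_force: 0.3
```

```bash
python3 look.py r6
```

```text
17.05 [ 0.6563 -0.0204  0.0845] 0.0004551616236482868 [-0.79171838  1.16350832  0.42649859]
top (np.float64(-6.091994681839539), np.float32(0.08170715), np.float64(44.254415914451656))
scene (np.float64(-0.4010309636594567), np.float32(0.37099713), np.float64(10.322618328248831))
```

View pics/r6.png

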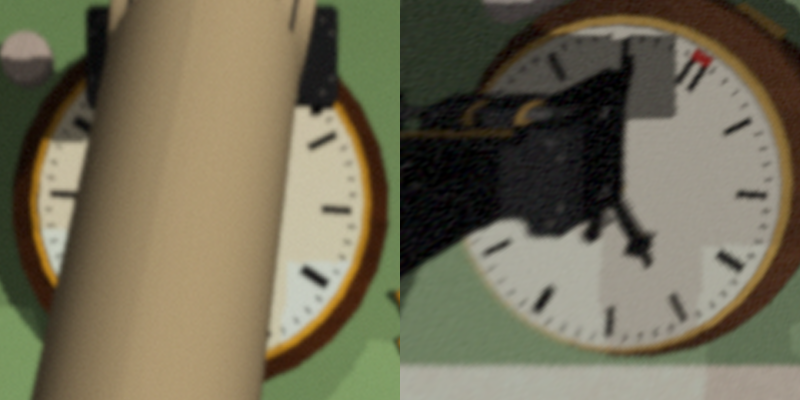

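```bash
python3 -c "
from plan import *
rows(-.35,0,14,(656.5,-20.6))"
```

```text
-0.32 [656.6 -23.1] -> -0.1 -2.5
-0.3 [656.3 -25.3] -> 0.2 -4.7
-0.27 [656.  -27.6] -> 0.5 -7.0
-0.25 [655.7 -29.8] -> 0.8 -9.2
-0.22 [655.3 -32. ] -> 1.2 -11.4
-0.2 [654.8 -34.2] -> 1.7 -13.6
-0.18 [654.3 -36.4] -> 2.2 -15.8
-0.15 [653.8 -38.7] -> 2.7 -18.1
-0.12 [653.2 -40.9] -> 3.3 -20.3
-0.1 [652.5 -43.1] -> 4.0 -22.5
-0.08 [651.7 -45.2] -> 4.8 -24.6
-0.05 [651.  -47.4] -> 5.5 -26.8
-0.03 [650.1 -49.6] -> 6.4 -29.0
0.0 [649.2 -51.7] -> 7.3 -31.1
```

>>> jog_arm(
  plan=[
    [0, 0, 0, 0, -2.5, 0, -1],
    [0, 0, 0, 0.2, -4.7, 0, -1],
    [0, 0, 0, 0.5, -7, 0, -1],
    [0, 0, 0, 0.8, -9.2, 0, -1],
    [0, 0, 0, 1.2, -11.4, 0, -1],
    [0, 0, 0, 1.7, -13.6, 0, -1],
    [0, 0, 0, 2.2, -15.8, 0, -1],
    [0, 0, 0, 2.7, -18, 0, -1],
    [0, 0, 0, 3.3, -20.3, 0, -1],
    [0, 0, 0, 4, -22.5, 0, -1],
    [0, 0, 0, 4, -22.5, 0, -1],
    [0, 0, 0, 4, -22.5, 0, -1],
  ],
)

```text
time: 18.45
ee_pos: [0.6523, -0.043, 0.0845]
eef_rot: [0.0, 1.0, -0.0, 0.0]
ft_force: [0.3, 0.0, 0.2]
width: 0.0005
grip_force: 0.0
```

>>> jog_arm(
  plan=[
    [0, 0, 0, -1, 4, 0, -1],
    [0, 0, 0, -2, 10, 0, -1],
    [0, 0, 0, -3, 20, 0, -1],
    [0, 0, 0, -3, 25, -10, -1],
    [0, 0, 0, -3, 30, -35, -1],
    [0, 0, 0, -3, 50, -65, -1],
    [0, 0, 0, -3, 80, -95, -1],
    [0, 0, 0, -3, 110, -115, -1],
    [0, 0, 0, -3, 140, -115, -1],
    [0, 0, 0, -3, 170, -115, -1],
    [0, 0, 0, -3, 170, -115, -1],
    [0, 0, 0, -3, 170, -115, -1],
  ],
)

```text
time: 19.65
ee_pos: [0.6552, 0.1284, 0.2]
eef_rot: [-0.001, 1.0, 0.0, 0.0]
ft_force: [1.2, -0.3, 1.3]
width: 0.0004
grip_force: 0.0
```

```bash
python3 look.py r7
```

```text
19.65 [0.6552 0.1284 0.2   ] 0.0003757956899827185 [ 1.23708292 -0.32137244  1.34210574]
top (np.float64(-0.11150290991964074), np.float32(0.77170384), np.float64(26.911353858177193))
scene (np.float64(-0.09645725433208785), np.float32(0.8676124), np.float64(27.773406423351375))
```

View pics/r7.png

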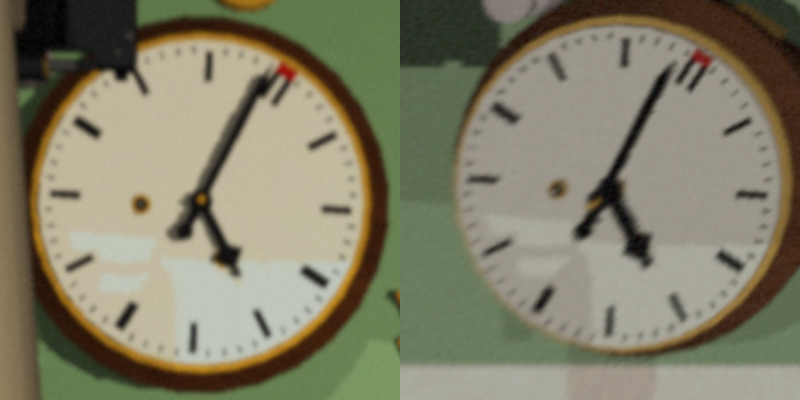

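```bash
python3 - <<'E'
from bench import camera
from h import *
for n in('top','scene'):
    c=camera(n);np.savez(n+'7.npz',**c);y=-.0141 if n=='top' else -.0122
    for r in((.03,.1),(.07,.1),(.08,.102)):print(n,hand(c,.561,y,np.radians(33.3),r0=r[0],r1=r[1]))
c=dict(np.load('scene7.npz'));print(dialfit(c,.561,-.0122,np.radians(33.3))[:4])
E
```

```text
top (np.float64(-0.12365099081457487), np.float32(0.7857774), np.float64(26.215320093713952))
top (np.float64(-0.11902669082437445), np.float32(0.8301964), np.float64(26.480272966354832))
top (np.float64(-0.1187774558449668), np.float32(0.82871103), np.float64(26.494553078781898))
scene (np.float64(-0.09596438471881097), np.float32(0.8695149), np.float64(27.80164577204242))
scene (np.float64(-0.09869848110132118), np.float32(0.8887048), np.float64(27.64499358854257))
scene (np.float64(-0.09891234355087342), np.float32(0.8977752), np.float64(27.632740172786907))
(np.float64(0.5610272546842195), np.float64(-0.012194698887305283), np.float64(0.5812065198847498), np.float64(0.11732239240972696))
```

>>> jog_arm(
  plan=[
    [0, 0, 0, 0, -35, 0, -1],
    [0, 0, 0, 0, -70, 0, -1],
    [0, 0, 0, 0, -105, 0, -1],
    [0, 0, 0, 0, -140, 0, -1],
    [0, 0, 0, 0, -140, 30, -1],
    [0, 0, 0, 0, -140, 60, -1],
    [0, 0, 0, 0, -140, 90, -1],
    [0, 0, 0, 0, -140, 108, -1],
    [0, 0, 0, 0, -140, 115, -1],
    [0, 0, 0, 0, -140, 115, -1],
    [0, 0, 0, 1, -150, 115, -1],
    [0, 0, 0, 2, -158, 115, -1],
  ],
)

```text
time: 21.15
ee_pos: [0.654, -0.0321, 0.086]
eef_rot: [0.001, 1.0, -0.0, 0.001]
ft_force: [-0.5, 0.8, 0.1]
width: 0.0006
grip_force: 0.0
```

>>> jog_arm(
  plan=[
    [0, 0, 0, 0, -2, 0, -1],
    [0, 0, 0, 0.3, -4, 0, -1],
    [0, 0, 0, 0.5, -6, 0, -1],
    [0, 0, 0, 0.8, -8, 0, -1],
    [0, 0, 0, 1, -10, 0, -1],
    [0, 0, 0, 1, -12, 0, -1],
    [0, 0, 0, 1.7, -14, 0, -1],
    [0, 0, 0, 2.5, -16, 0, -1],
    [0, 0, 0, 3.2, -18, 0, -1],
    [0, 0, 0, 4, -20, 0, -1],
    [0, 0, 0, 4.3, -20.6, 0, -1],
    [0, 0, 0, 4.3, -20.6, 0, -1],
  ],
)

```text
time: 22.35
ee_pos: [0.6489, -0.0516, 0.0845]
eef_rot: [0.0, 1.0, -0.0, 0.0]
ft_force: [-0.6, -0.2, 0.1]
width: 0.0006
grip_force: 0.1
```

>>> jog_arm(
  plan=[
    [0, 0, 0, -1, 4, 0, -1],
    [0, 0, 0, -2, 10, 0, -1],
    [0, 0, 0, -4, 20, 0, -1],
    [0, 0, 0, -6, 28, -10, -1],
    [0, 0, 0, -6, 35, -35, -1],
    [0, 0, 0, -6, 55, -65, -1],
    [0, 0, 0, -6, 85, -95, -1],
    [0, 0, 0, -6, 115, -115, -1],
    [0, 0, 0, -6, 145, -115, -1],
    [0, 0, 0, -6, 175, -115, -1],
    [0, 0, 0, -6, 175, -115, -1],
    [0, 0, 0, -6, 175, -115, -1],
  ],
)

```text
time: 23.55
ee_pos: [0.655, 0.125, 0.2]
eef_rot: [-0.001, 1.0, 0.0, 0.0]
ft_force: [0.6, -0.1, -0.9]
width: 0.0002
grip_force: 0.0
```

```bash
python3 - <<'E'
from bench import camera,status
from h import *
print(status.read_state()['ee_pos'])
ims=[]
for n in('top','scene'):
    c=camera(n);y=-.0141 if n=='top' else -.0122
    for r in((.03,.1),(.08,.102)):print(n,hand(c,.561,y,np.radians(33.3),r0=r[0],r1=r[1]))
    ims.append(cv2.resize(c['image'],(400,300)))
print(dialfit(c,.561,-.0122,np.radians(33.3))[:4])
ims.append(0)
a=dict(np.load('top0.npz'))['image']
cv2.imwrite('pics/end.png',np.hstack(ims[:2])[...,::-1])
E
```

```text
[0.65499821 0.12504879 0.20000269]
top (np.float64(-0.024985840879710786), np.float32(0.8007425), np.float64(31.868416770007148))
top (np.float64(-0.022844588737238603), np.float32(0.81637925), np.float64(31.991101480644147))
scene (np.float64(-0.0018568039582467222), np.float32(0.8515586), np.float64(33.19361296980926))
scene (np.float64(-0.003709417573583451), np.float32(0.8579345), np.float64(33.087466028582))
(np.float64(0.561054092241291), np.float64(-0.012185407706108972), np.float64(0.5811117157059025), np.float64(0.11737440419239671))
```

View pics/end.png

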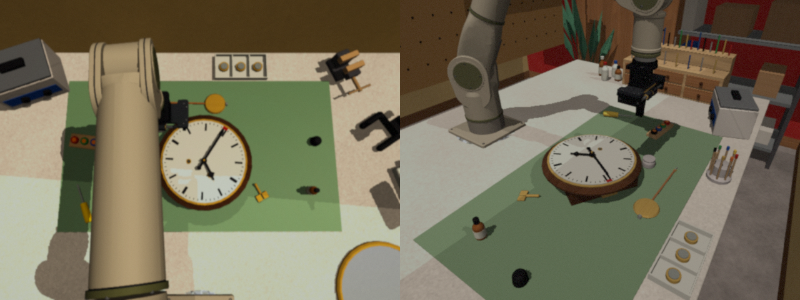

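The hand is on the 12 (about -0.013 rad), the clock has not moved, the bystanders look undisturbed, and the arm is clear.

```bash
python3 -c "
from bench import order
print(order.close_job())"
```

```text
the job is handed in; nothing more can be done
None
```

The job is handed in: the minute hand was pushed to half past three, held there for over two seconds, then pushed on to four o'clock, where both cameras put it within about 0.025 rad of the 12 mark, with the clock unmoved, the bystanders looking undisturbed and the arm clear.

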